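# Put the painting tools back with their own kind

## Robot

A 6-joint arm with a two-finger parallel gripper is mounted at the origin on the work surface. World frame = base frame: x ahead of the robot, y to its left, z up, the work surface at z = 0. Lengths are in m, angles in degrees, forces in N, time in s.
With the tool pointing down it reaches from about 0.4 to 0.825 m from the base axis. Payload 7 kg.
Tool frame: the origin (TCP) lies at the very end of the fingers, on their centre line; the grasp point (between the pads) lies 19 mm behind it; z points along the fingers, y is the line along which they close (so a half turn about z gives the same grasp; the last joint's range is limited). The gripper opens to 88 mm and grips with 3 to 60 N. Pads are 19 mm wide; open, the fingers measure 130 mm over their backs; the gripper's body (78 mm by 193 mm) begins 47 mm behind the grasp point.
Start: joints at [83.314, 20.546, 0.682, 0, -70.136, -16.507], TCP at [0.266, 0.62, 0.227] pointing down, gripper open.
Joint ranges: [-176.03, 176.03], [-82.01, 121.73], [-58.28, 71.71], [-173.87, 95.51], [-174.79, -0.11], [-173.66, 173.66]. Speed limits (degrees/s): [136.94, 136.94, 172.46, 180, 180, 180].

## Interface

Orientations are given as [roll, pitch, yaw] about the fixed x, y, z axes, in that order (R = Rz(yaw) Ry(pitch) Rx(roll)).
In Python, from plant import ctrl, cams, workorder gives the robot as it stands.
- The arm moves only by the tool play_rows, never from a script. Its argument "motion" is a list of rows, each an object of numbers: "x", "y", "z": the shift along the tool's x, y, z normalised to -1 to 1, where 1 is 0.025 m; "rx", "ry", "rz": the turn, a rotation vector about the tool's x, y, z normalised to -1 to 1, where 1 is 4 degrees. A call has 1 to 20 rows; each row shifts and turns the commanded pose from where the row before left it, along the tool's axes as they then stand; what a row does not reach is not made up. A row lasts 1/8 s, in which the tool goes at most 62.5 mm and 10.7 degrees, less where a joint would pass 70% of its speed; a pose out of reach is approached as far as the arm can. A call with a number of a shift or a turn outside -1 to 1 is refused whole. A call with a gripper value outside its range is refused whole. "fingers" is the opening, from -1 (shut) to 1 (fully open), set as the call begins (left out, the last holds). The fingers move at their own pace and stop on an object; the grip force is fixed at half the most. Time passes only in rows, so rows that do not move let the fingers close. It gives the time, the measured TCP pose, the force, the opening and the grip force at its end, in the units of the state.
- ctrl.get_obs(): the state, without advancing time (a new reading comes with each control period).
- cams.snapshot(name): name is "scene" or "top" or "wrist"; returns the picture (420x560x3 uint8, blue, green, red); there is no depth.
- cams.get_calibration(name): a dict with "vertical_fov" (degrees; the focal length in pixels is half the picture's height over the tangent of half this angle, whatever the lens; pixels are square), "cx", "cy" (the principal point, pixels), "position" and "rotation" of the camera in the world. Camera axes: x right, y up, looking along -z (the intrinsics and any distortion apply to the point x, -y, -z); pixel columns grow to the right and rows downward; lengths in m; the calibration is good to about 2 mm. A picture is of the moment at which its call begins: read the wrist's pose just before it. get_calibration takes no time and is no camera call; for the wrist camera it gives the pose at the moment of the call.
- workorder.close_job(): hands the job in; it is judged then, once.
The state is a dict: "clock": time; "joint_pos": joint angles; "qvel": joint speeds; "tau": joint torques, N m; "tool_pos": TCP position; "orientation": TCP orientation; "force": force on the tool from outside, world axes, zero at the start; "moment": the same for the moment, N m; "opening": finger opening in m; "gripper_force": force on a finger pad.
Only numpy, scipy, OpenCV 4.12 (cv2) and the standard library are available. Lean on these libraries where they do the work, as an engineer would, in place of code of your own. Each camera call takes 0.05 s, during which the arm holds its last target. There are 200 camera calls.

## Task

The large palette knife, the large flat brush and the large brayer lie in one another's trays: put each into the wide lane of the tray that holds the small tool of its own kind, lying flat along the lane, same side down as now. The empty palette is free for laying one down on the way. Leave the three small tools where they lie.

Things in the scene. Friction and masses are not known exactly. Their poses are not given: they have to be found in the camera images.
- knife: Large palette knife, 185 mm long (x -85 to +100 mm), 40 g: round dark wooden handle (to x = +20), cranked neck, flat steel blade 20 mm wide, 2 mm thick. Handle and blade lie on the surface. At the grip the handle is 16 mm thick, axis 9 mm up. Now in the brush tray's wide lane. Origin: underside, below the best grip point; x along the tool to its working end, z up.
- brush: Large flat brush, 174 mm long (x -90 to +84 mm), 60 g: pale wooden handle, steel ferrule 42 mm wide, 15 mm high from x = +17 mm, dark stiff bristle head. At the grip (x -24 to +17) the handle is flat-sided, 18 mm wide, 16 mm high. Now in the brayer tray's wide lane. Origin: underside, below the best grip point; x along the tool to its working end, z up.
- brayer: Large brayer (ink roller), x -121 to +72 mm, 160 g, balance near x = +20: free-turning black roller, 32 mm diameter, 60 mm wide, in a steel fork 75 mm wide from x = +26; wooden handle sloping down to its butt on the surface. At the grip it is 19 mm thick, axis 24 mm up. Now in the knife tray's wide lane. Origin: underside, below the best grip point; x along the tool to its working end, z up.
- knife_tray: Fixed plywood tray, 225 mm (x) by 165 mm, floor 6 mm thick, 5 mm walls, tops 18 mm above the bench. Two lanes along x, 215 mm long inside: a wide one (inside y -45 to +45 mm) now holding a wrong tool; a narrow one (y -110 to -50 mm) holding a small palette knife. Origin on the bench under the middle of the WIDE lane; z up. Palette knives belong here.
- brush_tray: Fixed plywood tray, 225 mm (x) by 165 mm, floor 6 mm thick, 5 mm walls, tops 18 mm above the bench. Two lanes along x, 215 mm long inside: a wide one (inside y -45 to +45 mm) now holding a wrong tool; a narrow one (y -110 to -50 mm) holding a small flat brush. Origin on the bench under the middle of the WIDE lane; z up. Brushes belong here.
- brayer_tray: Fixed plywood tray, 225 mm (x) by 165 mm, floor 6 mm thick, 5 mm walls, tops 18 mm above the bench. Two lanes along x, 215 mm long inside: a wide one (inside y -45 to +45 mm) now holding a wrong tool; a narrow one (y -110 to -50 mm) holding a small brayer. Origin on the bench under the middle of the WIDE lane; z up. Brayers belong here.
- palette: Grey palette board, fixed, flat, 225 mm (x) by 155 mm, 5 mm thick, with a thumb hole and dried dabs of paint along its -y side; free to lay a tool on. Origin on the bench under the middle of its clear area (90 mm wide in y, the whole length in x); top 5 mm above the origin; z up.
- small_knife: Small palette knife, 156 mm long, blade 14 mm wide, 18 mm high, loose in the narrow lane of the knife tray, where it belongs. Origin: underside, below the best grip point; x along the tool to its working end, z up.
- small_brush: Small flat brush, 160 mm long, ferrule 26 mm wide, 16 mm high, loose in the narrow lane of the brush tray, where it belongs. Origin: underside, below the best grip point; x along the tool to its working end, z up.
- small_brayer: Small brayer, roller 36 mm wide, 51 mm over the axle nuts, 175 mm long, 34 mm high, loose in the narrow lane of the brayer tray, where it belongs. Origin: underside, below the best grip point; x along the tool to its working end, z up.
Things that resemble listed ones, but are neither listed nor needed, are in the scene too. What is shaped like the knife but red or yellow is not meant.

How it is judged:
By the outcome, as a careful person would: the job done as asked, in the order asked, and still so for the second after the job is handed in, with the robot touching nothing.
It also fails if it takes over 106 s, if anything falls off the work surface, if the arm or the gripper's body presses on something with over 40 N, if the wrist force passes 120 N, or if a joint passes its speed limit or range.

## Working session

There is one attempt and no reset: what is moved stays moved. The work goes in short steps, Python scripts to look and compute and a tool call to move; the robot and the scene stay as the last step left them, time stands still between calls to the robot, and variables do not carry over. Pictures are saved under pics/ and viewed, at most 14 in all, crops included, and the job is handed in when it is done.

Besides the shell and the picture viewer there is one more tool, called after ">>>" in YAML: its name, and indented under it one key for each argument. play_rows: Moves the arm, as the interface text tells. Its arguments: {"type":"object","properties":{"motion":{"type":"array"},"fingers":{"type":"number"}},"required":["motion"]}

```bash
ls; mkdir -p pics; python3 - <<'E'
from plant import ctrl,cams
import cv2
for n in ("scene","top","wrist"):
    c=cams.get_calibration(n); print(n,c)
    cv2.imwrite(f"pics/{n}0.png",cams.snapshot(n))
print(ctrl.get_obs())
E
```

```text
pics
scene {'vertical_fov': 53.80718027900538, 'cx': 281.52453691538517, 'cy': 206.57242422889883, 'position': array([0.83918039, 0.18222579, 0.78605828]), 'rotation': array([ 29.65074423,   0.36570824, 116.05942756])}
top {'vertical_fov': 45.25892470125312, 'cx': 279.95385926765334, 'cy': 209.42663568089154, 'position': array([ 0.23829511, -0.01573176,  1.17698116]), 'rotation': array([  9.8303127 ,   0.23490186, -89.44137903])}
wrist {'vertical_fov': 71.03567727896264, 'cx': 279.36576391092973, 'cy': 210.59664896284525, 'position': array([0.33356802, 0.59115081, 0.38441317]), 'rotation': array([ -15.82194765,   -0.14534698, -113.18940885])}
{'clock': 0.15, 'joint_pos': array([ 8.33139552e+01,  2.05805118e+01,  6.46144859e-01, -1.33724368e-02,
       -7.01354914e+01, -1.65077441e+01]), 'qvel': array([-0.06578436, -0.11590899,  0.06986632,  0.05677436, -0.03449582,
        0.05134895]), 'tau': array([-5.43012266e-04, -5.83274925e+01,  2.93290669e+01,  7.00113371e+00,
        8.80835170e-03, -1.05875831e-04]), 'tool_pos': array([0.265722  , 0.62010263, 0.22586119]), 'orientation': array([ 1.79929449e+02, -7.79699550e-03, -2.31983357e+01]), 'force': array([-0.34682581,  0.46565247, -0.1428861 ]), 'moment': array([0.00411669, 0.00171787, 0.02126931]), 'gripper_force': 0.0, 'opening': 0.08755363754403957}
```

View pics/top0.png

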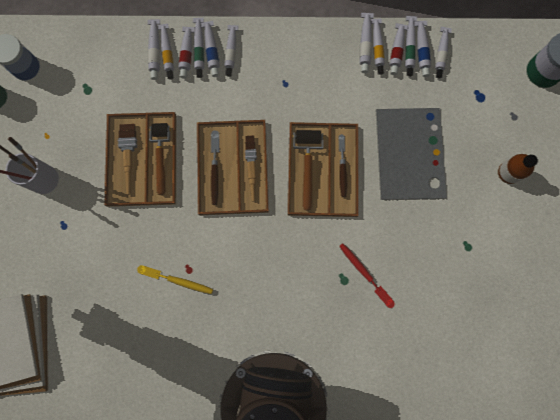

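View pics/scene0.png

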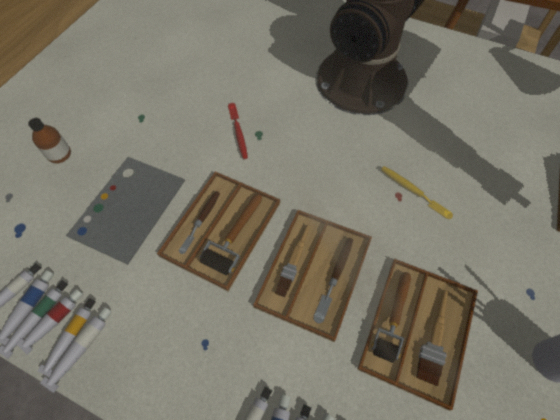

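The top view shows, from left to right, the brayer tray (wide lane holds the brush, about 126,160), the brush tray (knife, 214,170), the knife tray (brayer, 308,165) and the palette (410,155). The narrow lanes are on the right, and every working end points up, which is +x. The scene view agrees, and the red and yellow knives are decoys.

```bash
cat > h.py <<'E'
import numpy as np, cv2
from scipy.spatial.transform import Rotation as R
from plant import ctrl,cams
def cal(n): return cams.get_calibration(n)
def ray(c,px,z):
    px=np.atleast_2d(px).astype(float); f=210/np.tan(np.radians(c['vertical_fov']/2))
    d=np.c_[(px[:,0]-c['cx'])/f,-(px[:,1]-c['cy'])/f,-np.ones(len(px))]@R.from_euler('xyz',c['rotation'],degrees=True).as_matrix().T
    p=np.array(c['position']); return p+d*((z-p[2])/d[:,2])[:,None]
def proj(c,P):
    f=210/np.tan(np.radians(c['vertical_fov']/2))
    q=(np.atleast_2d(P)-c['position'])@R.from_euler('xyz',c['rotation'],degrees=True).as_matrix()
    return np.c_[c['cx']-f*q[:,0]/q[:,2],c['cy']+f*q[:,1]/q[:,2]]
def rect(xy):
    (cx,cy),(w,h),a=cv2.minAreaRect(np.float32(xy*1000))
    if w<h: w,h,a=h,w,a+90
    return np.round([cx,cy,w,h,(a+90)%180-90],1)
def big(mask,minA):
    cs,_=cv2.findContours(mask.astype(np.uint8)*255,cv2.RETR_EXTERNAL,cv2.CHAIN_APPROX_NONE)
    return [c[:,0] for c in cs if cv2.contourArea(c)>minA]
E
python3 - <<'E'
from h import *
for n in ("top","scene"):
    im=cv2.imread(f"pics/{n}0.png"); c=cal(n); hsv=cv2.cvtColor(im,cv2.COLOR_BGR2HSV)
    H,S,V=[hsv[...,i].astype(int) for i in range(3)]
    m=((S>85)&(H>4)&(H<28)).astype(np.uint8); m=cv2.morphologyEx(m,cv2.MORPH_OPEN,np.ones((3,3)))
    print(n,'trays (z=18) cx cy len wid ang mm')
    for k in big(m,2500): print(rect(ray(c,k,.018)[:,:2]),k.mean(0).round())
    g=((S<40)&(V>60)&(V<112)).astype(np.uint8); g=cv2.morphologyEx(g,cv2.MORPH_OPEN,np.ones((3,3)))
    for k in big(g,2500): print('grey',rect(ray(c,k,.005)[:,:2]),k.mean(0).round())
im=cv2.imread("pics/top0.png"); print(cv2.imwrite("pics/topcrop.png",cv2.resize(im[100:225,95:275],None,fx=4.4,fy=4.4,interpolation=cv2.INTER_CUBIC)))
E
```

```text
top trays (z=18) cx cy len wid ang mm
[ 538.8 -109.3  226.3  162.4   -0.9] [323. 169.]
[542.1 106.2 226.3 164.3   2.8] [232. 167.]
[560.2 325.  226.9 166.1   2.6] [140. 158.]
grey [ 99.8 284.7 401.8 132.6  69.1] [158. 354.]
grey [ 582.2 -322.   227.7  158.3    1.4] [411. 154.]
grey [ 960.2  163.6 1093.7   47.    90. ] [214.   8.]
scene trays (z=18) cx cy len wid ang mm
[566.4 325.3 226.4 165.2   2.4] [413. 336.]
[549.2 106.3 224.8 164.1   2.9] [314. 273.]
[ 545.7 -108.   225.5  167.8   -0.8] [220. 230.]
[ 212.5 -860.2  374.1  273.6   44.7] [33. 28.]
grey [ 981.4 -224.9  226.1   76.2   90. ] [ 38. 400.]
grey [493.  496.3 170.   88.7  77.6] [521. 335.]
grey [ 587.4 -320.8  225.6  159.1    1.6] [125. 208.]
grey [ 37.3 190.3 608.2 244.9  38.6] [444. 124.]
grey [-308.3  320.7  396.9  148.8   35.9] [507.  43.]
grey [ -90.2 -197.2  326.8  223.9   25.5] [302.  28.]
True
```

View pics/wrist0.png

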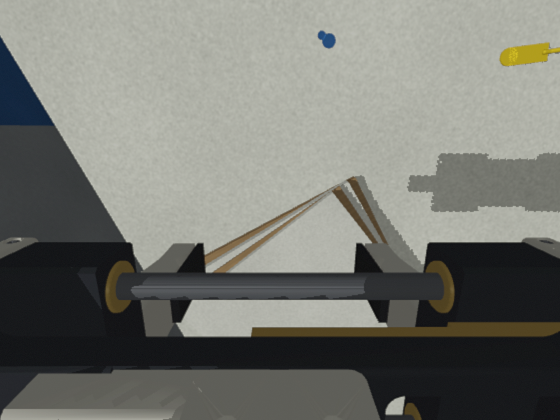

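The wrist view shows only bare bench below the gripper, with the fingertips at about (190,250) and (370,250). The rectangles measured for the trays and palette match their given sizes. Next I move over the brush tray for a close look.

>>> play_rows:
  motion:
    - {"x":0.95,"y":0.82}
    - {"x":0.95,"y":0.82}
    - {"x":0.95,"y":0.82}
    - {"x":0.95,"y":0.82}
    - {"x":0.95,"y":0.82}
    - {"x":0.95,"y":0.82}
    - {"x":0.95,"y":0.82}
    - {"x":0.95,"y":0.82}
    - {"x":0.95,"y":0.82}
    - {"x":0.95,"y":0.82}
    - {"x":0.95,"y":0.82}
    - {"x":0.95,"y":0.82}
    - {"x":0.95,"y":0.82}
    - {"x":0.95,"y":0.82}
    - {"x":0.95,"y":0.82}
    - {"x":0.95,"y":0.82}
    - {"x":0.95,"y":0.82}
    - {"rz":-1}
    - {"rz":-1}
    - {"rz":-1}
  fingers: -0.18

```text
$.motion[0]: bad value
```

>>> play_rows:
  motion:
    - {"rz":-1}
    - {"rz":-1}
    - {"rz":-1}
    - {"rz":-0.5}
    - {}

```text
$.motion[0]: bad value
```

```bash
python3 - <<'E'
from h import *
import json
o=ctrl.get_obs(); print(o['tool_pos'],o['orientation'],o['opening'],o['clock'])
c=cal("wrist"); im=cams.snapshot("wrist"); cv2.imwrite("pics/w1.png",im)
json.dump({k:np.array(v).tolist() for k,v in c.items()},open("pics/w1.json","w")); print(c)
E
```

```text
[0.265722   0.62010263 0.22586119] [ 1.79929449e+02 -7.79699550e-03 -2.31983357e+01] 0.08755363754403957 0.15
{'vertical_fov': 71.03567727896264, 'cx': 279.36576391092973, 'cy': 210.59664896284525, 'position': array([0.33358471, 0.59118353, 0.38453506]), 'rotation': array([ -15.82233819,   -0.13273313, -113.18822831])}
```

View pics/w1.png

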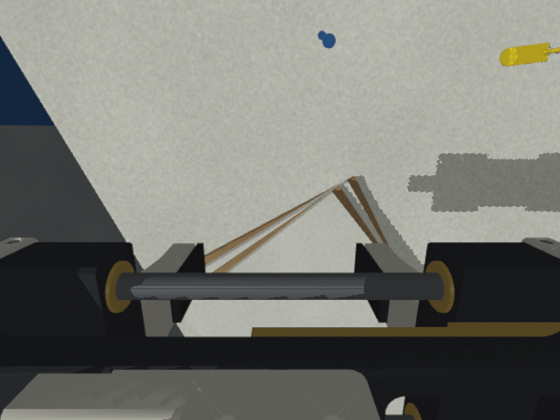

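The view is the same as before. Both calls were refused, so each row seems to need all six numbers.

>>> play_rows:
  motion:
    - {"x":0.95,"y":0.82,"z":0,"rx":0,"ry":0,"rz":0}
    - {"x":0.95,"y":0.82,"z":0,"rx":0,"ry":0,"rz":0}
    - {"x":0.95,"y":0.82,"z":0,"rx":0,"ry":0,"rz":0}
    - {"x":0.95,"y":0.82,"z":0,"rx":0,"ry":0,"rz":0}
    - {"x":0.95,"y":0.82,"z":0,"rx":0,"ry":0,"rz":0}
    - {"x":0.95,"y":0.82,"z":0,"rx":0,"ry":0,"rz":0}
    - {"x":0.95,"y":0.82,"z":0,"rx":0,"ry":0,"rz":0}
    - {"x":0.95,"y":0.82,"z":0,"rx":0,"ry":0,"rz":0}
    - {"x":0.95,"y":0.82,"z":0,"rx":0,"ry":0,"rz":0}
    - {"x":0.95,"y":0.82,"z":0,"rx":0,"ry":0,"rz":0}
    - {"x":0.95,"y":0.82,"z":0,"rx":0,"ry":0,"rz":0}
    - {"x":0.95,"y":0.82,"z":0,"rx":0,"ry":0,"rz":0}
    - {"x":0.95,"y":0.82,"z":0,"rx":0,"ry":0,"rz":0}
    - {"x":0.95,"y":0.82,"z":0,"rx":0,"ry":0,"rz":0}
    - {"x":0.95,"y":0.82,"z":0,"rx":0,"ry":0,"rz":0}
    - {"x":0.95,"y":0.82,"z":0,"rx":0,"ry":0,"rz":0}
    - {"x":0.95,"y":0.82,"z":0,"rx":0,"ry":0,"rz":0}
    - {"x":0,"y":0,"z":0,"rx":0,"ry":0,"rz":-1}
    - {"x":0,"y":0,"z":0,"rx":0,"ry":0,"rz":-1}
    - {"x":0,"y":0,"z":0,"rx":0,"ry":0,"rz":-1}
  fingers: -0.18

```text
clock: 2.7
tool_pos: [0.4996, 0.1404, 0.2265]
orientation: [180.0, 0.0, -11.1]
force: [0.4, -0.4, 0.3]
opening: 0.036
gripper_force: 0.0
```

>>> play_rows:
  motion:
    - {"x":0,"y":0,"z":0,"rx":0,"ry":0,"rz":-1}
    - {"x":0,"y":0,"z":0,"rx":0,"ry":0,"rz":-1}
    - {"x":0,"y":0,"z":0,"rx":0,"ry":0,"rz":-1}
    - {"x":0,"y":0,"z":0,"rx":0,"ry":0,"rz":-0.5}
    - {"x":0,"y":0,"z":0,"rx":0,"ry":0,"rz":0}

```text
clock: 3.32
tool_pos: [0.4996, 0.1408, 0.2266]
orientation: [-180.0, 0.0, 2.8]
force: [-0.4, 0.8, -0.2]
opening: 0.0356
gripper_force: 0.0
```

```bash
python3 - <<'E'
from h import *
import json
o=ctrl.get_obs(); print(o['tool_pos'],o['orientation'],o['opening'],o['clock'])
c=cal("wrist"); im=cams.snapshot("wrist"); cv2.imwrite("pics/w2.png",im)
json.dump({k:np.array(v).tolist() for k,v in c.items()},open("pics/w2.json","w")); print(c)
E
```

```text
[0.49964929 0.14081412 0.22657021] [-1.79998142e+02  9.17237438e-04  2.76526921e+00] 0.03564769825103676 3.325
{'vertical_fov': 71.03567727896264, 'cx': 279.36576391092973, 'cy': 210.59664896284525, 'position': array([0.57333302, 0.14427678, 0.3852481 ]), 'rotation': array([-1.58591230e+01, -6.40449921e-02, -8.72245525e+01])}
```

View pics/w2.png

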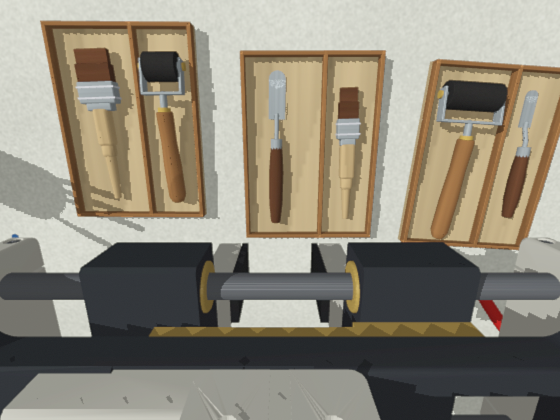

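The view shows all three trays clearly: the brush tray at (241–385, 52–237) with the knife tip at (279,72) and butt at (277,222). The brush head is at (92,48) with its butt at (116,198). The brayer's roller is at (475,97) with its butt at (438,237).

```bash
cat >> h.py <<'E'
import json
def load(n): return cv2.imread(f"pics/{n}.png"),{k:np.array(v) if isinstance(v,list) else v for k,v in json.load(open(f"pics/{n}.json")).items()}
def shot(n):
    o=ctrl.get_obs(); c=cal("wrist"); im=cams.snapshot("wrist"); cv2.imwrite(f"pics/{n}.png",im)
    json.dump({k:np.array(v).tolist() for k,v in c.items()},open(f"pics/{n}.json","w")); return o,c,im
def lane(r):  # rect(cx,cy,..,ang) in mm -> wide lane middle
    a=np.radians(r[4]); return np.round([r[0]-32.5*np.sin(a),r[1]+32.5*np.cos(a),r[4]],1)
def seg(c,butt,zb,tip,zt,xb,xt):  # tool origin, angle, from two axis points
    B=ray(c,butt,zb)[0]*1000;T=ray(c,tip,zt)[0]*1000; d=(T-B)[:2];L=np.hypot(*d)
    return np.round([*(B[:2]+d*(-xb)/(xt-xb)),np.degrees(np.arctan2(d[1],d[0]))],1),'len',L.round(1),'want',xt-xb
E
python3 - <<'E'
from h import *
im,c=load("w2"); hsv=cv2.cvtColor(im,cv2.COLOR_BGR2HSV); H,S,V=[hsv[...,i].astype(int) for i in range(3)]
m=((S>70)&(H>4)&(H<28)).astype(np.uint8); m[240:]=0; m[:,:15]=0; m=cv2.morphologyEx(m,cv2.MORPH_OPEN,np.ones((3,3)))
for k in big(m,2500):
    r=rect(ray(c,k,.018)[:,:2]); print('tray',r,'lane',lane(r))
P=ray(c,[[435,60],[402,241]],.018)*1000; d=P[0]-P[1]; print('knife tray left edge',P.round(1),np.degrees(np.arctan2(d[1],d[0])))
print('divider/edges', [(ray(c,q,.018)[0]*1000).round(1) for q in ([241,52],[385,52],[371,237],[248,237])])
print('knife',seg(c,[277,222],.015,[279,72],.008,-85,100))
print('brush',seg(c,[116,198],.013,[92,48],.014,-90,84))
print('brayer',seg(c,[438,237],.015,[475.5,97],.022,-121,56))
# knife handle mask axis
hm=(V<115)&(S>60); hm[:,:255]=0; hm[:,300:]=0; hm[:130]=0; hm[235:]=0
for k in big(hm,150):
    r=rect(ray(c,k,.015)[:,:2]); print('knife handle',r)
E
```

```text
tray [ 546.  -108.2  219.   172.    -0.7] lane [546.4 -75.7  -0.7]
tray [546.3 105.  224.2 164.5   2.9] lane [544.7 137.5   2.9]
tray [564.7 323.  223.9 168.3   2.4] lane [563.3 355.5   2.4]
knife tray left edge [[654.9 -28.8  18. ]
 [434.8 -27.1  18. ]] -0.4501346599771249
divider/edges [array([652.4, 190.9,  18. ]), array([660.2,  29. ,  18. ]), array([438.5,  15.1,  18. ]), array([430.6, 178.8,  18. ])]
knife (array([536.6, 144. ,   1.9]), 'len', np.float64(183.1), 'want', 185)
brush (array([564.8, 355.9,   2.8]), 'len', np.float64(174.8), 'want', 174)
brayer (array([562. , -79.6,  -1.8]), 'len', np.float64(176.1), 'want', 177)
knife handle [499.8 144.   94.8  16.6   2.3]
```

>>> play_rows:
  motion:
    - {"x":0.75,"y":-0.03,"z":0.5,"rx":0,"ry":0,"rz":0.15}
    - {"x":0.75,"y":-0.03,"z":1,"rx":0,"ry":0,"rz":0}
    - {"x":0,"y":0,"z":1,"rx":0,"ry":0,"rz":0}
    - {"x":0,"y":0,"z":1,"rx":0,"ry":0,"rz":0}
    - {"x":0,"y":0,"z":1,"rx":0,"ry":0,"rz":0}
    - {"x":0,"y":0,"z":1,"rx":0,"ry":0,"rz":0}
    - {"x":0,"y":0,"z":1,"rx":0,"ry":0,"rz":0}
    - {"x":0,"y":0,"z":0.5,"rx":0,"ry":0,"rz":0}
    - {"x":0,"y":0,"z":0,"rx":0,"ry":0,"rz":0}
  fingers: -0.4

```text
clock: 4.5
tool_pos: [0.5368, 0.1439, 0.051]
orientation: [179.9, 0.1, 2.2]
force: [-0.0, -0.1, 0.6]
opening: 0.0263
gripper_force: 0.0
```

```bash
python3 - <<'E'
from h import *
o,c,im=shot("w3"); print(o['tool_pos'],o['orientation'])
cv2.imwrite("pics/w3c.png",im[0:320])
E
```

```text
[0.53677563 0.14393608 0.05098589] [1.79947607e+02 7.68359350e-02 2.18389867e+00]
```

View pics/w3c.png

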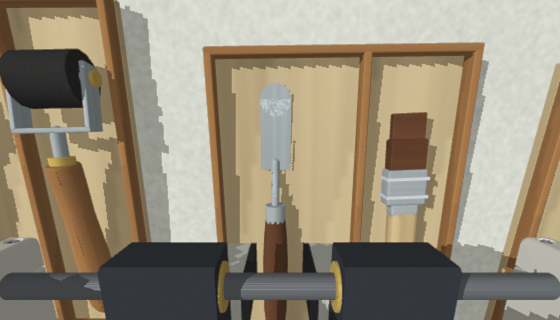

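The knife lies between the fingers, handle at about (275,250) and blade tip at (275,83), with the small tools well clear. I will re-measure it from here.

```bash
python3 - <<'E'
from h import *
im,c=load("w3"); hsv=cv2.cvtColor(im,cv2.COLOR_BGR2HSV); H,S,V=[hsv[...,i].astype(int) for i in range(3)]
print('tip',ray(c,[276.5,83],.008)*1000,'collar',ray(c,[276,206],.015)*1000,'bot',ray(c,[276,235],.015)*1000)
hm=(V<125)&(S>90)&(H<12); hm[:,:255]=0; hm[:,300:]=0; hm[:205]=0; hm[240:]=0
ys,xs=np.nonzero(hm); print(xs.mean(),ys.mean(),ray(c,[xs.mean(),ys.mean()],.015)*1000)
print('lane corners',[(ray(c,q,.018)[0]*1000).round(1) for q in ([204,48],[484,43],[365,47])])
E
```

```text
tip [[637.20452312 149.22872541   8.        ]] collar [[558.39559815 146.70824367  15.        ]] bot [[537.26024835 145.96400305  15.        ]]
274.5130434782609 231.4391304347826 [[539.88160397 147.10057344  15.        ]]
lane corners [array([653.2, 192.1,  18. ]), array([662.1,  29. ,  18. ]), array([657.4,  98.1,  18. ])]
```

>>> play_rows:
  motion:
    - {"x":0,"y":-0.05,"z":0.5,"rx":0,"ry":0,"rz":0}
    - {"x":0,"y":0,"z":0.4,"rx":0,"ry":0,"rz":0}
    - {"x":0,"y":0,"z":0.4,"rx":0,"ry":0,"rz":0}
    - {"x":0,"y":0,"z":0.25,"rx":0,"ry":0,"rz":0}
    - {"x":0,"y":0,"z":0.13,"rx":0,"ry":0,"rz":0}
    - {"x":0,"y":0,"z":0,"rx":0,"ry":0,"rz":0}

```text
clock: 5.3
tool_pos: [0.537, 0.1454, 0.0094]
orientation: [180.0, 0.0, 2.2]
force: [-0.3, -0.8, -0.1]
opening: 0.0262
gripper_force: 0.0
```

>>> play_rows:
  motion:
    - {"x":0,"y":0,"z":0,"rx":0,"ry":0,"rz":0}
    - {"x":0,"y":0,"z":0,"rx":0,"ry":0,"rz":0}
    - {"x":0,"y":0,"z":0,"rx":0,"ry":0,"rz":0}
    - {"x":0,"y":0,"z":0,"rx":0,"ry":0,"rz":0}
  fingers: -1

```text
clock: 5.8
tool_pos: [0.5372, 0.1456, 0.0098]
orientation: [-180.0, -0.0, 2.2]
force: [-0.6, 1.4, 1.8]
opening: 0.0152
gripper_force: 29.9
```

>>> play_rows:
  motion:
    - {"x":0,"y":0,"z":-0.6,"rx":0,"ry":0,"rz":0}
    - {"x":0,"y":0,"z":-1,"rx":0,"ry":0,"rz":0}
    - {"x":0,"y":0,"z":-1,"rx":0,"ry":0,"rz":0.17}
    - {"x":0.05,"y":1,"z":-0.4,"rx":0,"ry":0,"rz":0}
    - {"x":0.05,"y":1,"z":0,"rx":0,"ry":0,"rz":0}
    - {"x":0.05,"y":1,"z":0,"rx":0,"ry":0,"rz":0}
    - {"x":0.05,"y":1,"z":0,"rx":0,"ry":0,"rz":0}
    - {"x":0.05,"y":1,"z":0,"rx":0,"ry":0,"rz":0}
    - {"x":0.05,"y":1,"z":0,"rx":0,"ry":0,"rz":0}
    - {"x":0.05,"y":1,"z":0,"rx":0,"ry":0,"rz":0}
    - {"x":0.05,"y":1,"z":0,"rx":0,"ry":0,"rz":0}
    - {"x":0.05,"y":1,"z":0,"rx":0,"ry":0,"rz":0}
    - {"x":0.05,"y":1,"z":0,"rx":0,"ry":0,"rz":0}
    - {"x":0.05,"y":1,"z":0,"rx":0,"ry":0,"rz":0}
    - {"x":0.05,"y":1,"z":0,"rx":0,"ry":0,"rz":0}
    - {"x":0.05,"y":1,"z":0,"rx":0,"ry":0,"rz":0}
    - {"x":0.05,"y":1,"z":0,"rx":0,"ry":0,"rz":0}
    - {"x":0.05,"y":1,"z":0,"rx":0,"ry":0,"rz":0}
    - {"x":0.05,"y":1,"z":0,"rx":0,"ry":0,"rz":0}

```text
clock: 8.18
tool_pos: [0.5678, -0.2547, 0.0856]
orientation: [180.0, -0.0, 1.5]
force: [-0.6, 0.4, 0.1]
opening: 0.0147
gripper_force: 29.9
```

```bash
python3 - <<'E'
from h import *
o,c,im=shot("w4"); print(o['tool_pos'],o['orientation'],o['opening'])
E
```

```text
[ 0.56779739 -0.25471671  0.08564591] [ 1.79992224e+02 -3.47884547e-02  1.52966766e+00] 0.014710675084064352
```

View pics/w4.png

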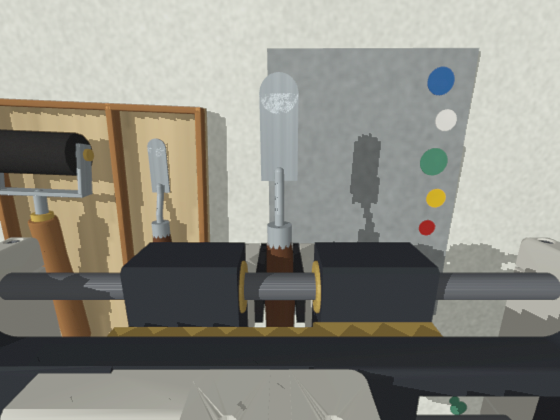

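The knife is held straight and level, tip at (279,75). Its tip is just over the palette's left edge, about 35 mm short of the clear strip's middle.

>>> play_rows:
  motion:
    - {"x":0.15,"y":0.7,"z":0,"rx":0,"ry":0,"rz":0}
    - {"x":0.15,"y":0.7,"z":0,"rx":0,"ry":0,"rz":0}
    - {"x":0,"y":0,"z":0.8,"rx":0,"ry":0,"rz":0}
    - {"x":0,"y":0,"z":0.8,"rx":0,"ry":0,"rz":0}
    - {"x":0,"y":0,"z":0.7,"rx":0,"ry":0,"rz":0}
    - {"x":0,"y":0,"z":0.4,"rx":0,"ry":0,"rz":0}
    - {"x":0,"y":0,"z":0.2,"rx":0,"ry":0,"rz":0}
    - {"x":0,"y":0,"z":0.14,"rx":0,"ry":0,"rz":0}
    - {"x":0,"y":0,"z":0,"rx":0,"ry":0,"rz":0}

```text
clock: 9.35
tool_pos: [0.5766, -0.2887, 0.0091]
orientation: [180.0, -0.0, 1.5]
force: [0.2, -1.3, -0.6]
opening: 0.0148
gripper_force: 29.9
```

>>> play_rows:
  motion:
    - {"x":0,"y":0,"z":0,"rx":0,"ry":0,"rz":0}
    - {"x":0,"y":0,"z":0,"rx":0,"ry":0,"rz":0}
    - {"x":0,"y":0,"z":0,"rx":0,"ry":0,"rz":0}
  fingers: -0.4

```text
clock: 9.72
tool_pos: [0.5763, -0.2886, 0.0088]
orientation: [180.0, -0.0, 1.5]
force: [-0.2, -0.3, 0.8]
opening: 0.0259
gripper_force: 0.0
```

>>> play_rows:
  motion:
    - {"x":0,"y":0,"z":-0.6,"rx":0,"ry":0,"rz":0}
    - {"x":0,"y":0,"z":-1,"rx":0,"ry":0,"rz":0}
    - {"x":0,"y":0,"z":-1,"rx":0,"ry":0,"rz":0}
    - {"x":0,"y":-0.4,"z":-1,"rx":0,"ry":0,"rz":0}
    - {"x":0,"y":-1,"z":-0.4,"rx":0,"ry":0,"rz":0}
    - {"x":0,"y":-1,"z":0,"rx":0,"ry":0,"rz":0}
    - {"x":0,"y":-1,"z":0,"rx":0,"ry":0,"rz":0}
    - {"x":0,"y":-1,"z":0,"rx":0,"ry":0,"rz":0}
    - {"x":0,"y":-1,"z":0,"rx":0,"ry":0,"rz":0}
    - {"x":0,"y":-1,"z":0,"rx":0,"ry":0,"rz":0}
    - {"x":0,"y":-1,"z":0,"rx":0,"ry":0,"rz":0}
    - {"x":0,"y":-1,"z":0,"rx":0,"ry":0,"rz":0}
    - {"x":0,"y":-1,"z":0,"rx":0,"ry":0,"rz":0}
    - {"x":0,"y":-1,"z":0,"rx":0,"ry":0,"rz":0}
    - {"x":0,"y":-1,"z":0,"rx":0,"ry":0,"rz":0}
    - {"x":0,"y":-1,"z":0,"rx":0,"ry":0,"rz":0}
    - {"x":0,"y":-1,"z":0,"rx":0,"ry":0,"rz":0}
    - {"x":0,"y":-1,"z":0,"rx":0,"ry":0,"rz":0}
    - {"x":0,"y":-1,"z":0,"rx":0,"ry":0,"rz":0}
    - {"x":0,"y":-1,"z":0,"rx":0,"ry":0,"rz":0}

```text
clock: 12.22
tool_pos: [0.5655, 0.1222, 0.1099]
orientation: [-180.0, -0.1, 1.5]
force: [0.7, 0.0, 0.4]
opening: 0.0265
gripper_force: 0.0
```

>>> play_rows:
  motion:
    - {"x":0,"y":-1,"z":0,"rx":0,"ry":0,"rz":0}
    - {"x":0,"y":-1,"z":0,"rx":0,"ry":0,"rz":0}
    - {"x":0,"y":-1,"z":0,"rx":0,"ry":0,"rz":0}
    - {"x":0,"y":-1,"z":0,"rx":0,"ry":0,"rz":0}
    - {"x":0,"y":-1,"z":0,"rx":0,"ry":0,"rz":0}
    - {"x":0,"y":-1,"z":0,"rx":0,"ry":0,"rz":0}
    - {"x":0,"y":-1,"z":0,"rx":0,"ry":0,"rz":0}
    - {"x":0.2,"y":-1,"z":0,"rx":0,"ry":0,"rz":0}
    - {"x":0,"y":-1,"z":0,"rx":0,"ry":0,"rz":0}
    - {"x":0,"y":-0.4,"z":0,"rx":0,"ry":0,"rz":-0.32}
    - {"x":0,"y":0,"z":0,"rx":0,"ry":0,"rz":0}
  fingers: -0.25

```text
clock: 13.6
tool_pos: [0.5637, 0.3568, 0.1082]
orientation: [180.0, 0.0, 2.9]
force: [-0.1, -0.1, -0.5]
opening: 0.0325
gripper_force: 0.0
```

```bash
python3 - <<'E'
from h import *
o,c,im=shot("w5"); print(o['tool_pos'],o['orientation'],o['opening'])
E
```

```text
[0.56369222 0.35682474 0.10816447] [1.79977519e+02 2.78607971e-02 2.87842901e+00] 0.032485065881199066
```

View pics/w5.png

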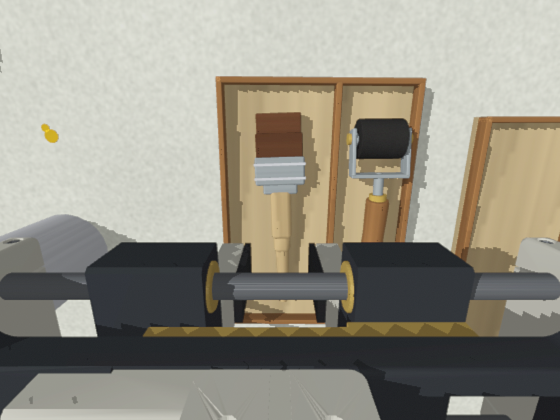

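The brush head is at about (279,137), the ferrule edge at (280,190) and the handle down to (282,300). It sits a touch right of centre between the fingers. A grey jar stands at the left around (50,260), so I will check its clearance to the gripper body too.

```bash
python3 - <<'E'
from h import *
im,c=load("w5")
f=lambda q,z:(ray(c,q,z)[0]*1000).round(1)
print('head front',f([256,115],.021),f([302,114],.021),'ferrule end',f([256,188],.02),f([304,186],.02))
print('handle edges row 215',f([272.5,215],.018),f([292.5,215],.018),'butt-ish',f([282,300],.014))
r=[f(q,.018) for q in ([218,80],[424,80],[337,80])]; print('tray far corners',r)
t=cal('top');s=cal('scene')
for z in (0,.05,.1,.15): print(z,'jar: top R edge',(ray(t,[[58,178],[45,158]],z)*1000).round(), 'scene L',(ray(s,[[533,355]],z)*1000).round(),'wrist',f([105,250],z))
E
```

```text
head front [645.6 379.1  21. ] [648.2 342.7  21. ] ferrule end [586.3 377.5  20. ] [590.1 336.7  20. ]
handle edges row 215 [562.4 362.4  18. ] [563.3 344.8  18. ] butt-ish [474.9 349.3  14. ]
tray far corners [array([670.2, 409.7,  18. ]), array([678.3, 249. ,  18. ]), array([674.9, 316.9,  18. ])]
0 jar: top R edge [[514. 525.   0.]
 [563. 561.   0.]] scene L [[519. 526.   0.]] wrist [513.  524.8   0. ]
0.05 jar: top R edge [[502. 502.  50.]
 [549. 536.  50.]] scene L [[539. 504.  50.]] wrist [536.3 494.   50. ]
0.1 jar: top R edge [[491. 479. 100.]
 [536. 512. 100.]] scene L [[559. 482. 100.]] wrist [559.6 463.2 100. ]
0.15 jar: top R edge [[479. 456. 150.]
 [522. 487. 150.]] scene L [[580. 460. 150.]] wrist [583.  432.5 150. ]
```

>>> play_rows:
  motion:
    - {"x":-0.15,"y":0.09,"z":0.3,"rx":0,"ry":0,"rz":-0.15}
    - {"x":0,"y":0,"z":0.8,"rx":0,"ry":0,"rz":0}
    - {"x":0,"y":0,"z":0.8,"rx":0,"ry":0,"rz":0}
    - {"x":0,"y":0,"z":0.8,"rx":0,"ry":0,"rz":0}
    - {"x":0,"y":0,"z":0.6,"rx":0,"ry":0,"rz":0}
    - {"x":0,"y":0,"z":0.4,"rx":0,"ry":0,"rz":0}
    - {"x":0,"y":0,"z":0.2,"rx":0,"ry":0,"rz":0}
    - {"x":0,"y":0,"z":0,"rx":0,"ry":0,"rz":0}

```text
clock: 14.65
tool_pos: [0.5604, 0.3538, 0.011]
orientation: [180.0, 0.0, 3.4]
force: [-0.9, 0.6, 0.2]
opening: 0.0332
gripper_force: 0.0
```

>>> play_rows:
  motion:
    - {"x":0,"y":0,"z":0,"rx":0,"ry":0,"rz":0}
    - {"x":0,"y":0,"z":0,"rx":0,"ry":0,"rz":0}
    - {"x":0,"y":0,"z":0,"rx":0,"ry":0,"rz":0}
    - {"x":0,"y":0,"z":0,"rx":0,"ry":0,"rz":0}
  fingers: -1

```text
clock: 15.15
tool_pos: [0.5606, 0.3541, 0.0117]
orientation: [-180.0, -0.0, 3.4]
force: [-0.6, -0.6, 4.2]
opening: 0.0174
gripper_force: 29.8
```

>>> play_rows:
  motion:
    - {"x":0,"y":0,"z":-0.6,"rx":0,"ry":0,"rz":0}
    - {"x":0,"y":0,"z":-1,"rx":0,"ry":0,"rz":0}
    - {"x":0,"y":0,"z":-1,"rx":0,"ry":0,"rz":0}
    - {"x":0,"y":0.2,"z":-1,"rx":0,"ry":0,"rz":0}
    - {"x":-0.14,"y":1,"z":0,"rx":0,"ry":0,"rz":0}
    - {"x":-0.14,"y":1,"z":0,"rx":0,"ry":0,"rz":0}
    - {"x":-0.14,"y":1,"z":0,"rx":0,"ry":0,"rz":0}
    - {"x":-0.14,"y":1,"z":0,"rx":0,"ry":0,"rz":0}
    - {"x":-0.14,"y":1,"z":0,"rx":0,"ry":0,"rz":0}
    - {"x":-0.14,"y":1,"z":0,"rx":0,"ry":0,"rz":0}
    - {"x":-0.14,"y":1,"z":0,"rx":0,"ry":0,"rz":0}
    - {"x":-0.14,"y":1,"z":0,"rx":0,"ry":0,"rz":0}
    - {"x":0,"y":0.43,"z":0,"rx":0,"ry":0,"rz":0.12}
    - {"x":0,"y":0,"z":0,"rx":0,"ry":0,"rz":0}

```text
clock: 16.9
tool_pos: [0.5454, 0.136, 0.1012]
orientation: [-180.0, -0.0, 2.9]
force: [0.9, 0.4, -0.1]
opening: 0.0175
gripper_force: 29.8
```

```bash
python3 - <<'E'
from h import *
o,c,im=shot("w6"); print(o['tool_pos'],o['orientation'],o['opening'])
E
```

```text
[0.5454296  0.13599847 0.1011998 ] [-1.79994808e+02 -1.64534893e-02  2.85516562e+00] 0.017521974416031323
```

View pics/w6.png

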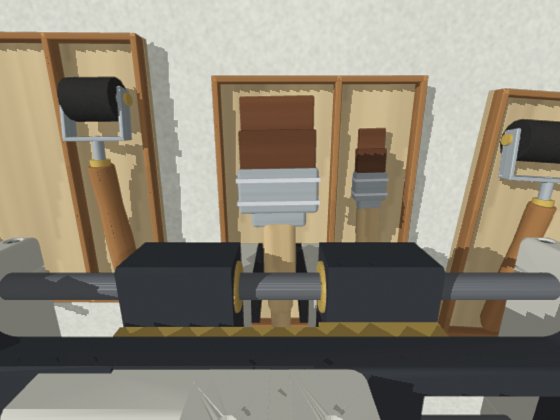

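The brush is held straight (about 238–317 wide) over the middle of the brush tray's wide lane (218–335). Now I lower and release it.

>>> play_rows:
  motion:
    - {"x":0,"y":0,"z":0.8,"rx":0,"ry":0,"rz":0}
    - {"x":0,"y":0,"z":0.8,"rx":0,"ry":0,"rz":0}
    - {"x":0,"y":0,"z":0.8,"rx":0,"ry":0,"rz":0}
    - {"x":0,"y":0,"z":0.6,"rx":0,"ry":0,"rz":0}
    - {"x":0,"y":0,"z":0.35,"rx":0,"ry":0,"rz":0}
    - {"x":0,"y":0,"z":0.2,"rx":0,"ry":0,"rz":0}
    - {"x":0,"y":0,"z":0,"rx":0,"ry":0,"rz":0}

```text
clock: 17.82
tool_pos: [0.5454, 0.137, 0.0124]
orientation: [-180.0, -0.0, 2.9]
force: [-0.7, -0.3, -0.6]
opening: 0.0178
gripper_force: 29.8
```

>>> play_rows:
  motion:
    - {"x":0,"y":0,"z":0,"rx":0,"ry":0,"rz":0}
    - {"x":0,"y":0,"z":0,"rx":0,"ry":0,"rz":0}
    - {"x":0,"y":0,"z":0,"rx":0,"ry":0,"rz":0}
  fingers: -0.25

```text
clock: 18.2
tool_pos: [0.5454, 0.1369, 0.0127]
orientation: [-180.0, -0.0, 2.9]
force: [0.9, 0.1, -0.9]
opening: 0.0323
gripper_force: 0.0
```

>>> play_rows:
  motion:
    - {"x":0,"y":0,"z":-0.6,"rx":0,"ry":0,"rz":0}
    - {"x":0,"y":0,"z":-1,"rx":0,"ry":0,"rz":0}
    - {"x":0,"y":0,"z":-1,"rx":0,"ry":0,"rz":0}
    - {"x":0,"y":0.2,"z":-1,"rx":0,"ry":0,"rz":0}
    - {"x":0.22,"y":1,"z":-0.4,"rx":0,"ry":0,"rz":0}
    - {"x":0,"y":1,"z":0,"rx":0,"ry":0,"rz":0}
    - {"x":0,"y":1,"z":0,"rx":0,"ry":0,"rz":0}
    - {"x":0,"y":1,"z":0,"rx":0,"ry":0,"rz":0}
    - {"x":0,"y":1,"z":0,"rx":0,"ry":0,"rz":0}
    - {"x":0,"y":1,"z":0,"rx":0,"ry":0,"rz":0}
    - {"x":0,"y":1,"z":0,"rx":0,"ry":0,"rz":0}
    - {"x":0,"y":1,"z":0,"rx":0,"ry":0,"rz":0}
    - {"x":0,"y":0.48,"z":0,"rx":0,"ry":0,"rz":0.6}
    - {"x":0,"y":0,"z":0,"rx":0,"ry":0,"rz":0.57}
    - {"x":0,"y":0,"z":0,"rx":0,"ry":0,"rz":0}

```text
clock: 20.08
tool_pos: [0.5619, -0.0796, 0.1129]
orientation: [-180.0, -0.0, -1.8]
force: [-0.1, -0.4, -0.9]
opening: 0.0327
gripper_force: 0.0
```

```bash
python3 - <<'E'
from h import *
o,c,im=shot("w7"); print(o['tool_pos'],o['orientation'],o['opening'])
E
```

```text
[ 0.56189354 -0.07961669  0.11290815] [-1.79992045e+02 -3.66230408e-02 -1.80648546e+00] 0.03265287093835084
```

View pics/w7.png

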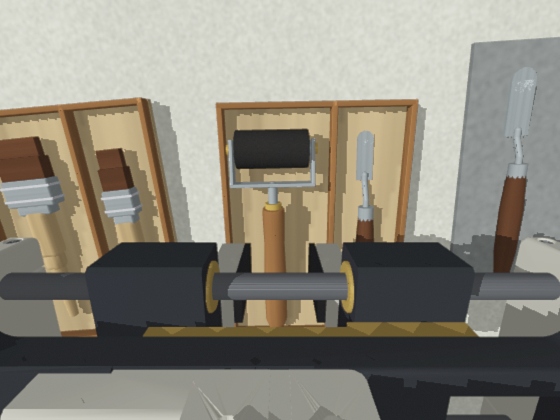

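The brayer's roller is centred at about (272,148), the fork spans 229–316 and the handle runs along (275,230) between the fingers. The large brush lies flat at (30,190), and the knife is on the palette at (517,150).

```bash
python3 - <<'E'
from h import *
im,c=load("w7"); f=lambda q,z:(ray(c,q,z)[0]*1000).round(1)
print('roller ends',f([234.5,150],.03),f([309,149],.03),'fork bar',f([229,185],.024),f([316,185],.024))
print('handle edges r230',f([264.5,230],.03),f([287,230],.03),'butt',f([276,322],.012),'collar',f([273,206],.032))
print('tray far corners',f([218,105],.018),f([417,101],.018))
print('palette knife tip/collar',f([525,69],.007),f([517,168],.014),'palette corner',f([472,43],.005))
E
```

```text
roller ends [619.  -45.6  30. ] [ 617.9 -105.6   30. ] fork bar [589.4 -37.8  24. ] [ 587.1 -112.1   24. ]
handle edges r230 [550.  -66.7  30. ] [549.3 -86.2  30. ] butt [443.2 -72.8  12. ] collar [571.8 -74.9  32. ]
tray far corners [654.5 -33.   18. ] [ 652.5 -194.5   18. ]
palette knife tip/collar [ 675.3 -285.9    7. ] [ 594.7 -289.1   14. ] palette corner [ 696.4 -240.7    5. ]
```

```bash
python3 - <<'E'
from h import *
im,c=load("w7"); 
for r in (125,215): 
    print(r,'L',[tuple(im[r,x]) for x in range(214,236)]); print(r,'div',[tuple(im[r,x]) for x in range(324,342)])
for z in (.018,): print((ray(c,[[220,105],[225,215],[232,215],[328,215],[333,215],[402,215]],z)*1000).round(1))
E
python3 -c "
import cv2;im=cv2.imread('pics/w7.png')[95:245,200:430];cv2.imwrite('pics/w7c.png',cv2.resize(im,None,fx=3.4,fy=3.4,interpolation=cv2.INTER_CUBIC))"
```

```text
125 L [(np.uint8(201), np.uint8(211), np.uint8(210)), (np.uint8(203), np.uint8(213), np.uint8(210)), (np.uint8(198), np.uint8(208), np.uint8(208)), (np.uint8(123), np.uint8(155), np.uint8(185)), (np.uint8(74), np.uint8(119), np.uint8(165)), (np.uint8(70), np.uint8(116), np.uint8(161)), (np.uint8(71), np.uint8(116), np.uint8(160)), (np.uint8(69), np.uint8(111), np.uint8(155)), (np.uint8(49), np.uint8(78), np.uint8(112)), (np.uint8(40), np.uint8(61), np.uint8(86)), (np.uint8(47), np.uint8(70), np.uint8(91)), (np.uint8(76), np.uint8(104), np.uint8(121)), (np.uint8(86), np.uint8(115), np.uint8(130)), (np.uint8(86), np.uint8(114), np.uint8(130)), (np.uint8(85), np.uint8(114), np.uint8(129)), (np.uint8(85), np.uint8(114), np.uint8(129)), (np.uint8(84), np.uint8(113), np.uint8(128)), (np.uint8(84), np.uint8(112), np.uint8(127)), (np.uint8(85), np.uint8(114), np.uint8(128)), (np.uint8(86), np.uint8(114), np.uint8(129)), (np.uint8(85), np.uint8(114), np.uint8(129)), (np.uint8(85), np.uint8(114), np.uint8(129))]
125 div [(np.uint8(136), np.uint8(176), np.uint8(195)), (np.uint8(135), np.uint8(1
[... 2068 characters left out ...]
)), (np.uint8(73), np.uint8(118), np.uint8(164)), (np.uint8(71), np.uint8(113), np.uint8(159)), (np.uint8(69), np.uint8(110), np.uint8(154)), (np.uint8(66), np.uint8(105), np.uint8(148)), (np.uint8(64), np.uint8(92), np.uint8(116)), (np.uint8(90), np.uint8(120), np.uint8(135)), (np.uint8(91), np.uint8(121), np.uint8(137)), (np.uint8(89), np.uint8(119), np.uint8(135)), (np.uint8(89), np.uint8(119), np.uint8(135)), (np.uint8(89), np.uint8(119), np.uint8(135)), (np.uint8(89), np.uint8(119), np.uint8(136)), (np.uint8(102), np.uint8(136), np.uint8(153))]
[[ 654.4  -34.6   18. ]
 [ 561.1  -31.    18. ]
 [ 560.9  -37.3   18. ]
 [ 558.2 -123.7   18. ]
 [ 558.  -128.2   18. ]
 [ 556.1 -190.3   18. ]]
```

View pics/w7c.png

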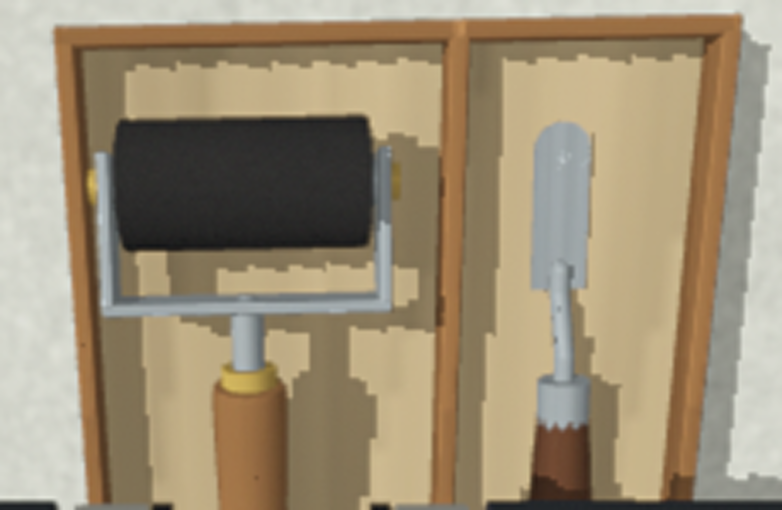

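The crop shows the brayer about 4 mm left of the lane middle, with its fork near the left wall and still clear of it. The fingers fit on both sides if I narrow the opening a little.

>>> play_rows:
  motion:
    - {"x":0,"y":-0.14,"z":0.4,"rx":0,"ry":0,"rz":-0.15}
    - {"x":0,"y":0,"z":0.8,"rx":0,"ry":0,"rz":0}
    - {"x":0,"y":0,"z":0.8,"rx":0,"ry":0,"rz":0}
    - {"x":0,"y":0,"z":0.8,"rx":0,"ry":0,"rz":0}
    - {"x":0,"y":0,"z":0.6,"rx":0,"ry":0,"rz":0}
    - {"x":0,"y":0,"z":0.4,"rx":0,"ry":0,"rz":0}
    - {"x":0,"y":0,"z":0.2,"rx":0,"ry":0,"rz":0}
    - {"x":0,"y":0,"z":0,"rx":0,"ry":0,"rz":0}
  fingers: -0.35

```text
clock: 21.12
tool_pos: [0.562, -0.0761, 0.0123]
orientation: [180.0, 0.0, -1.1]
force: [0.4, 0.1, -0.3]
opening: 0.0282
gripper_force: 0.0
```

>>> play_rows:
  motion:
    - {"x":0,"y":0,"z":0,"rx":0,"ry":0,"rz":0}
    - {"x":0,"y":0,"z":0,"rx":0,"ry":0,"rz":0}
    - {"x":0,"y":0,"z":0,"rx":0,"ry":0,"rz":0}
    - {"x":0,"y":0,"z":0,"rx":0,"ry":0,"rz":0}
  fingers: -1

```text
clock: 21.62
tool_pos: [0.5623, -0.076, 0.0128]
orientation: [-180.0, -0.1, -1.1]
force: [-0.9, 0.9, 3.8]
opening: 0.0179
gripper_force: 30.0
```

>>> play_rows:
  motion:
    - {"x":0,"y":0,"z":-0.6,"rx":0,"ry":0,"rz":0}
    - {"x":0,"y":0,"z":-1,"rx":0,"ry":0,"rz":0}
    - {"x":0,"y":0,"z":-1,"rx":0,"ry":0,"rz":0}
    - {"x":0,"y":-0.32,"z":-1,"rx":0,"ry":0,"rz":0}
    - {"x":0.1,"y":-1,"z":-0.4,"rx":0,"ry":0,"rz":0}
    - {"x":0.1,"y":-1,"z":0,"rx":0,"ry":0,"rz":0}
    - {"x":0.1,"y":-1,"z":0,"rx":0,"ry":0,"rz":0}
    - {"x":0.1,"y":-1,"z":0,"rx":0,"ry":0,"rz":0}
    - {"x":0.1,"y":-1,"z":0,"rx":0,"ry":0,"rz":0}
    - {"x":0.1,"y":-1,"z":0,"rx":0,"ry":0,"rz":0}
    - {"x":0,"y":-1,"z":0,"rx":0,"ry":0,"rz":0}
    - {"x":0,"y":-1,"z":0,"rx":0,"ry":0,"rz":0}
    - {"x":0,"y":-1,"z":0,"rx":0,"ry":0,"rz":0}
    - {"x":0,"y":-1,"z":0,"rx":0,"ry":0,"rz":0}
    - {"x":0,"y":-1,"z":0,"rx":0,"ry":0,"rz":0}
    - {"x":0,"y":-1,"z":0,"rx":0,"ry":0,"rz":0}
    - {"x":0,"y":-1,"z":0,"rx":0,"ry":0,"rz":0}
    - {"x":0,"y":-1,"z":0,"rx":0,"ry":0,"rz":0}
    - {"x":0,"y":-1,"z":0,"rx":0,"ry":0,"rz":0}
    - {"x":0,"y":-1,"z":0,"rx":0,"ry":0,"rz":0}

```text
clock: 24.12
tool_pos: [0.5851, 0.3331, 0.1123]
orientation: [180.0, 0.0, -1.1]
force: [-0.1, -0.8, -2.2]
opening: 0.0178
gripper_force: 30.0
```

>>> play_rows:
  motion:
    - {"x":0,"y":-1,"z":0,"rx":0,"ry":0,"rz":0}
    - {"x":0,"y":0,"z":0,"rx":0,"ry":0,"rz":-0.5}
    - {"x":0,"y":0,"z":0,"rx":0,"ry":0,"rz":-0.45}
    - {"x":0,"y":0,"z":0,"rx":0,"ry":0,"rz":0}

```text
clock: 24.62
tool_pos: [0.5856, 0.3559, 0.1123]
orientation: [180.0, 0.0, 2.6]
force: [-0.3, -0.2, -1.9]
opening: 0.0178
gripper_force: 30.0
```

```bash
python3 - <<'E'
from h import *
o,c,im=shot("w8"); print(o['tool_pos'],o['orientation'],o['opening'])
E
```

```text
[0.5855756  0.35594653 0.11232931] [1.79991167e+02 1.11751668e-02 2.64158449e+00] 0.017820729331240074
```

View pics/w8.png

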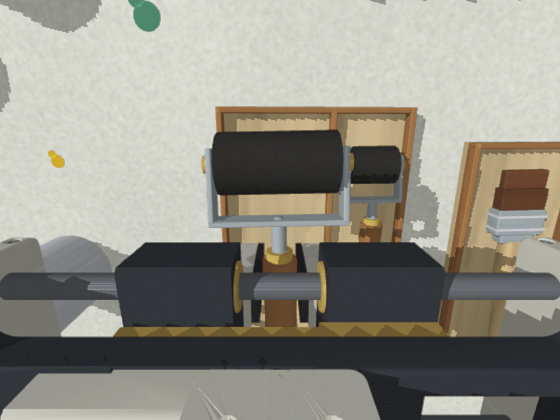

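The brayer is held level with its fork at 207–350. The brayer tray's far wall runs from (216,108) to (416,107), with the divider at about 334. I will check the fit in numbers.

```bash
python3 - <<'E'
from h import *
im,c=load("w8"); f=lambda q,z:(ray(c,q,z)[0]*1000).round(1)
for n,q in dict(cornerL=[216,108],innerL=[222,114],divL=[330,113],divR=[337.5,112],cornerR=[416,107],L225=[223,225]).items(): print(n,f(q,.018))
print('roller ends',f([214,165],.122),f([344,163],.122),'fork bar',f([208,224],.118),f([349,222],.118))
for r in (135,): print([int(v) for v in im[r,212:232,2]],[int(v) for v in im[r,324:344,2]])
E
```

```text
cornerL [671.7 411.1  18. ]
innerL [667.3 406.2  18. ]
divL [672.2 318.1  18. ]
divR [673.2 312.1  18. ]
cornerR [680.  248.7  18. ]
L225 [571.6 406.   18. ]
roller ends [639.4 391.1 122. ] [643.4 325.7 122. ] fork bar [606.4 395.7 118. ] [611.1 318.7 118. ]
[215, 207, 130, 51, 39, 42, 42, 44, 43, 43, 43, 44, 42, 43, 42, 44, 44, 43, 43, 44] [41, 41, 42, 42, 42, 44, 43, 41, 41, 40, 41, 41, 42, 43, 40, 41, 75, 131, 134, 133]
```

>>> play_rows:
  motion:
    - {"x":0,"y":-0.07,"z":0.3,"rx":0,"ry":0,"rz":-0.05}
    - {"x":0,"y":0,"z":0.8,"rx":0,"ry":0,"rz":0}
    - {"x":0,"y":0,"z":0.8,"rx":0,"ry":0,"rz":0}
    - {"x":0,"y":0,"z":0.8,"rx":0,"ry":0,"rz":0}
    - {"x":0,"y":0,"z":0.6,"rx":0,"ry":0,"rz":0}
    - {"x":0,"y":0,"z":0.4,"rx":0,"ry":0,"rz":0}
    - {"x":0,"y":0,"z":0.25,"rx":0,"ry":0,"rz":0}
    - {"x":0,"y":0,"z":0,"rx":0,"ry":0,"rz":0}

```text
clock: 25.68
tool_pos: [0.5857, 0.3584, 0.0137]
orientation: [-180.0, -0.0, 2.9]
force: [0.4, 0.1, -2.2]
opening: 0.0173
gripper_force: 30.0
```

>>> play_rows:
  motion:
    - {"x":0,"y":0,"z":0,"rx":0,"ry":0,"rz":0}
    - {"x":0,"y":0,"z":0,"rx":0,"ry":0,"rz":0}
    - {"x":0,"y":0,"z":0,"rx":0,"ry":0,"rz":0}
  fingers: -0.35

```text
clock: 26.05
tool_pos: [0.5857, 0.3584, 0.0141]
orientation: [-180.0, -0.0, 2.8]
force: [-0.8, 0.6, -0.5]
opening: 0.0283
gripper_force: 0.0
```

>>> play_rows:
  motion:
    - {"x":0,"y":0,"z":-0.6,"rx":0,"ry":0,"rz":0}
    - {"x":0,"y":0,"z":-1,"rx":0,"ry":0,"rz":0}
    - {"x":0,"y":0,"z":-1,"rx":0,"ry":0,"rz":0}
    - {"x":0,"y":0.43,"z":-1,"rx":0,"ry":0,"rz":0}
    - {"x":-0.1,"y":1,"z":-0.4,"rx":0,"ry":0,"rz":0}
    - {"x":-0.1,"y":1,"z":0,"rx":0,"ry":0,"rz":0}
    - {"x":-0.1,"y":1,"z":0,"rx":0,"ry":0,"rz":0}
    - {"x":-0.1,"y":1,"z":0,"rx":0,"ry":0,"rz":0}
    - {"x":-0.1,"y":1,"z":0,"rx":0,"ry":0,"rz":0}
    - {"x":-0.1,"y":1,"z":0,"rx":0,"ry":0,"rz":0}
    - {"x":-0.1,"y":1,"z":0,"rx":0,"ry":0,"rz":0}
    - {"x":-0.1,"y":1,"z":0,"rx":0,"ry":0,"rz":0}
    - {"x":-0.1,"y":1,"z":0,"rx":0,"ry":0,"rz":0}
    - {"x":-0.1,"y":1,"z":0,"rx":0,"ry":0,"rz":0}
    - {"x":-0.1,"y":1,"z":0,"rx":0,"ry":0,"rz":0}
    - {"x":-0.1,"y":1,"z":0,"rx":0,"ry":0,"rz":0}
    - {"x":-0.1,"y":1,"z":0,"rx":0,"ry":0,"rz":0}
    - {"x":-0.1,"y":1,"z":0,"rx":0,"ry":0,"rz":0}
    - {"x":-0.1,"y":1,"z":0,"rx":0,"ry":0,"rz":0}
    - {"x":-0.1,"y":1,"z":0,"rx":0,"ry":0,"rz":0}

```text
clock: 28.55
tool_pos: [0.5657, -0.0556, 0.1136]
orientation: [180.0, -0.0, 2.8]
force: [0.2, -0.2, 0.4]
opening: 0.0284
gripper_force: 0.0
```

>>> play_rows:
  motion:
    - {"x":0,"y":1,"z":0,"rx":0,"ry":0,"rz":0}
    - {"x":0,"y":1,"z":0,"rx":0,"ry":0,"rz":0}
    - {"x":0,"y":1,"z":0,"rx":0,"ry":0,"rz":0}
    - {"x":0,"y":1,"z":0,"rx":0,"ry":0,"rz":0}
    - {"x":0,"y":1,"z":0,"rx":0,"ry":0,"rz":0}
    - {"x":0,"y":1,"z":0,"rx":0,"ry":0,"rz":0}
    - {"x":0,"y":1,"z":0,"rx":0,"ry":0,"rz":0}
    - {"x":0,"y":1,"z":0,"rx":0,"ry":0,"rz":0}
    - {"x":0,"y":1,"z":0,"rx":0,"ry":0,"rz":0}
    - {"x":0,"y":0.4,"z":0,"rx":0,"ry":0,"rz":0.33}
    - {"x":0,"y":0,"z":0,"rx":0,"ry":0,"rz":0}
  fingers: -0.35

```text
clock: 29.92
tool_pos: [0.5771, -0.2895, 0.1134]
orientation: [-180.0, 0.0, 1.4]
force: [0.8, 0.5, 0.7]
opening: 0.0286
gripper_force: 0.0
```

```bash
python3 - <<'E'
from h import *
o,c,im=shot("w9"); print(o['tool_pos'],o['orientation'],o['opening'])
hsv=cv2.cvtColor(im,cv2.COLOR_BGR2HSV); H,S,V=[hsv[...,i].astype(int) for i in range(3)]
m=(S>80)&(V<140)&(V>40)&(H<12); m[:,:250]=0;m[:,310:]=0;m[240:]=0
ys,xs=np.nonzero(m)
for a,b in ((0,225),(225,240)):
    k=(ys>=a)&(ys<b); print(k.sum(),xs[k].mean().round(1),ys[k].mean().round(1),(ray(c,[xs[k].mean(),ys[k].mean()],.014)*1000).round(1))
E
```

```text
[ 0.57713368 -0.28945867  0.11335042] [-1.79992824e+02  1.63132570e-02  1.42774349e+00] 0.028614077020893778
254 278.0 213.2 [[ 575.1 -288.7   14. ]]
195 277.9 232.5 [[ 556.3 -289.    14. ]]
```

View pics/w9.png

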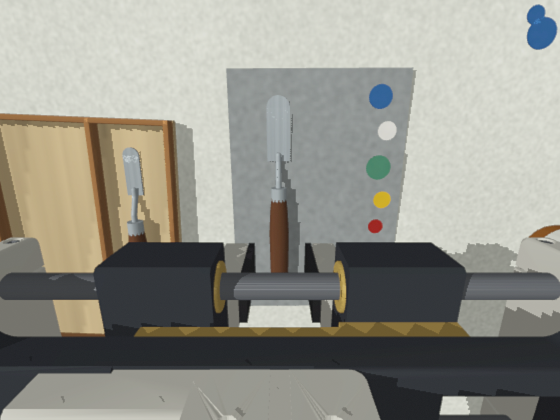

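The knife lies flat on the palette, tip at (279,97), centred between the fingers. I descend and grip it.

>>> play_rows:
  motion:
    - {"x":0,"y":-0.02,"z":0.5,"rx":0,"ry":0,"rz":0}
    - {"x":0,"y":0,"z":0.9,"rx":0,"ry":0,"rz":0}
    - {"x":0,"y":0,"z":0.8,"rx":0,"ry":0,"rz":0}
    - {"x":0,"y":0,"z":0.8,"rx":0,"ry":0,"rz":0}
    - {"x":0,"y":0,"z":0.6,"rx":0,"ry":0,"rz":0}
    - {"x":0,"y":0,"z":0.4,"rx":0,"ry":0,"rz":0}
    - {"x":0,"y":0,"z":0.18,"rx":0,"ry":0,"rz":0}
    - {"x":0,"y":0,"z":0,"rx":0,"ry":0,"rz":0}

```text
clock: 30.98
tool_pos: [0.5777, -0.2882, 0.0091]
orientation: [180.0, 0.0, 1.5]
force: [-0.1, 0.5, -0.4]
opening: 0.0286
gripper_force: 0.0
```

>>> play_rows:
  motion:
    - {"x":0,"y":0,"z":0,"rx":0,"ry":0,"rz":0}
    - {"x":0,"y":0,"z":0,"rx":0,"ry":0,"rz":0}
    - {"x":0,"y":0,"z":0,"rx":0,"ry":0,"rz":0}
    - {"x":0,"y":0,"z":0,"rx":0,"ry":0,"rz":0}
  fingers: -1

```text
clock: 31.48
tool_pos: [0.5779, -0.2884, 0.0096]
orientation: [180.0, -0.0, 1.5]
force: [-1.1, -0.3, 4.5]
opening: 0.0147
gripper_force: 29.9
```

>>> play_rows:
  motion:
    - {"x":0,"y":0,"z":-0.6,"rx":0,"ry":0,"rz":0}
    - {"x":0,"y":0,"z":-1,"rx":0,"ry":0,"rz":0}
    - {"x":0,"y":0,"z":-1,"rx":0,"ry":0,"rz":0}
    - {"x":0,"y":-0.44,"z":-1,"rx":0,"ry":0,"rz":0}
    - {"x":-0.2,"y":-1,"z":0,"rx":0,"ry":0,"rz":0}
    - {"x":-0.2,"y":-1,"z":0,"rx":0,"ry":0,"rz":0}
    - {"x":-0.2,"y":-1,"z":0,"rx":0,"ry":0,"rz":0}
    - {"x":-0.2,"y":-1,"z":0,"rx":0,"ry":0,"rz":0}
    - {"x":-0.2,"y":-1,"z":0,"rx":0,"ry":0,"rz":0}
    - {"x":-0.2,"y":-1,"z":0,"rx":0,"ry":0,"rz":0}
    - {"x":-0.2,"y":-1,"z":0,"rx":0,"ry":0,"rz":0}
    - {"x":0,"y":-1,"z":0,"rx":0,"ry":0,"rz":0.25}
    - {"x":0,"y":0,"z":0,"rx":0,"ry":0,"rz":0.3}
    - {"x":0,"y":0,"z":0,"rx":0,"ry":0,"rz":0}

```text
clock: 33.22
tool_pos: [0.5371, -0.0784, 0.0996]
orientation: [-180.0, -0.0, -0.7]
force: [1.4, 0.3, -0.8]
opening: 0.0143
gripper_force: 29.9
```

```bash
python3 - <<'E'
from h import *
o,c,im=shot("w10"); print(o['tool_pos'],o['orientation'],o['opening'])
hsv=cv2.cvtColor(im,cv2.COLOR_BGR2HSV)
for r in (150,215):
    # wall tops: orange-brown, saturated
    w=np.nonzero((hsv[r,:,1]>130)&(hsv[r,:,2]>140))[0]; print(r,w.tolist())
    if len(w): print((ray(c,[[w[0],r],[w[-1],r]],.018)*1000).round(1))
E
```

```text
[ 0.53713352 -0.07835777  0.09960533] [-1.79997722e+02 -2.82774183e-02 -6.53735725e-01] 0.01433702386883579
150 [63, 64, 65, 66, 144, 145, 146, 147, 219, 220, 221, 222, 335, 336, 337, 338, 339, 340, 341, 414, 415, 416, 417, 418, 419, 420, 421]
[[ 595.2   94.    18. ]
 [ 591.9 -193.    18. ]]
215 [80, 81, 82, 83, 156, 157, 158, 159, 223, 224, 225, 332, 333, 334, 335, 336, 337, 408, 409, 410, 411, 412, 413]
[[ 540.7   91.1   18. ]
 [ 537.5 -192.8   18. ]]
```

>>> play_rows:
  motion:
    - {"x":0,"y":0,"z":0.8,"rx":0,"ry":0,"rz":0}
    - {"x":0,"y":0,"z":0.8,"rx":0,"ry":0,"rz":0}
    - {"x":0,"y":0,"z":0.8,"rx":0,"ry":0,"rz":0}
    - {"x":0,"y":0,"z":0.6,"rx":0,"ry":0,"rz":0}
    - {"x":0,"y":0,"z":0.35,"rx":0,"ry":0,"rz":0}
    - {"x":0,"y":0,"z":0.2,"rx":0,"ry":0,"rz":0}
    - {"x":0,"y":0,"z":0,"rx":0,"ry":0,"rz":0}

```text
clock: 34.15
tool_pos: [0.5372, -0.0783, 0.0107]
orientation: [180.0, -0.0, -0.7]
force: [-0.5, -0.4, -0.4]
opening: 0.0142
gripper_force: 29.9
```

>>> play_rows:
  motion:
    - {"x":0,"y":0,"z":0,"rx":0,"ry":0,"rz":0}
    - {"x":0,"y":0,"z":0,"rx":0,"ry":0,"rz":0}
    - {"x":0,"y":0,"z":0,"rx":0,"ry":0,"rz":0}
  fingers: -0.35

```text
clock: 34.52
tool_pos: [0.5372, -0.0782, 0.0104]
orientation: [-180.0, -0.0, -0.7]
force: [-0.1, -0.9, 0.2]
opening: 0.0281
gripper_force: 0.0
```

>>> play_rows:
  motion:
    - {"x":0,"y":0,"z":-0.6,"rx":0,"ry":0,"rz":0}
    - {"x":0,"y":0,"z":-1,"rx":0,"ry":0,"rz":0}
    - {"x":0,"y":0,"z":-1,"rx":0,"ry":0,"rz":0}
    - {"x":0,"y":0,"z":-1,"rx":0,"ry":0,"rz":0}
    - {"x":0,"y":-1,"z":-1,"rx":0,"ry":0,"rz":0}
    - {"x":0,"y":-1,"z":-1,"rx":0,"ry":0,"rz":0}
    - {"x":-0.2,"y":-1,"z":-1,"rx":0,"ry":0,"rz":0}
    - {"x":-0.4,"y":-1,"z":-1,"rx":0,"ry":0,"rz":0}
    - {"x":-0.4,"y":-1,"z":-1,"rx":0,"ry":0,"rz":0}
    - {"x":-0.4,"y":-1,"z":-1,"rx":0,"ry":0,"rz":0}
    - {"x":-0.4,"y":-1,"z":0,"rx":0,"ry":0,"rz":0}
    - {"x":0,"y":-1,"z":0,"rx":0,"ry":0,"rz":0}
    - {"x":0,"y":0,"z":0,"rx":0,"ry":0,"rz":0}

```text
clock: 36.15
tool_pos: [0.4942, 0.1234, 0.2515]
orientation: [-180.0, -0.1, -0.6]
force: [0.2, -1.1, -0.2]
opening: 0.0287
gripper_force: 0.0
```

```bash
python3 - <<'E'
from h import *
o,c,im=shot("w11"); print(o['tool_pos'],o['orientation'],o['opening'],o['clock'])
t=cams.snapshot("scene")[150:420,60:500]
a=cv2.resize(im[:260],(700,325)); b=cv2.resize(t,(440,270))
out=np.zeros((600,700,3),np.uint8); out[:325]=a; out[327:597,:440]=b; cv2.imwrite("pics/fin.png",out)
E
```

```text
[0.49418307 0.12337624 0.25145124] [-1.79956634e+02 -6.65366947e-02 -5.58402562e-01] 0.02868423545888949 36.15
```

View pics/fin.png

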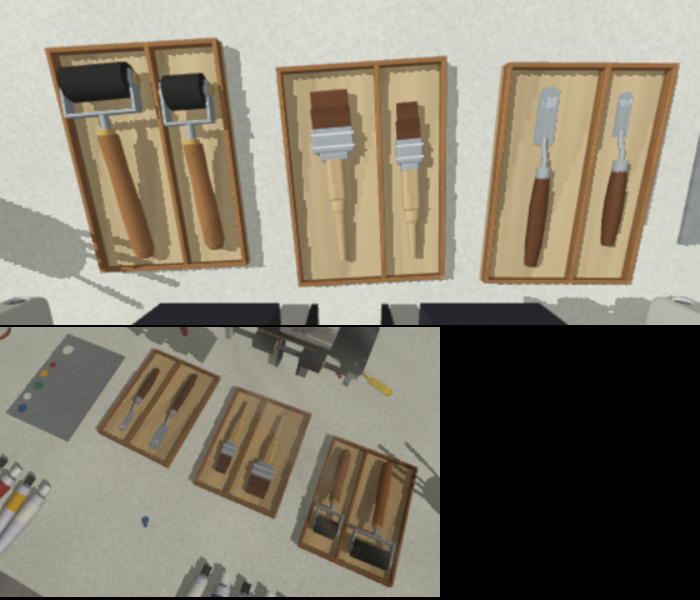

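Both views show each large tool in the wide lane beside its small counterpart: brayers left, brushes middle, knives right, all flat and along the lane, with the small tools in place and the palette empty. One last numeric check on the brayer, the tightest fit.

```bash
python3 - <<'E'
from h import *
im,c=load("w11")
print('brayer',seg(c,[116,206],.013,[77,66],.022,-121,56))
P=ray(c,[[53,92],[112,89],[47,56],[106,50]],.026)*1000; print(P.round(1))
T=ray(c,[[37,39],[175,31],[197,212],[81,217]],.018)*1000; print(T.round(1))
a=np.radians(2.8); x=np.array([np.cos(a),np.sin(a)]);y=np.array([-x[1],x[0]]); L=np.array([561.5,356.5])
print('fork in lane y',((P[:,:2]-L)@y).round(1))
E
```

```text
brayer (array([585.2, 360.8,   4.4]), 'len', np.float64(177.4), 'want', 177)
[[611.9 397.6  26. ]
 [614.6 325.2  26. ]
 [651.5 396.   26. ]
 [657.2 325.2  26. ]]
[[671.6 409.5  18. ]
 [678.5 244.5  18. ]
 [455.9 237.6  18. ]
 [450.3 399.9  18. ]]
fork in lane y [ 38.6 -33.9  35.1 -35.9]
```

```bash
python3 -c "
from plant import workorder; print(workorder.close_job())"
```

```text
the job is handed in; nothing more can be done
None
```

The large knife, brush and brayer each lie flat in the wide lane of the tray with their small counterpart, same side down as before, and the job was handed in at about 36 s of the 106 s allowed.

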